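# Set a stone core against the stop of a grinding jig and clamp it

### The job

Lay the grey granite core in the V-groove of the grinding jig with its end clearly short of the red end stop and let go of it; then push it along the groove until its end touches the stop. With the core fully home, swing the blue bridge square across it and turn the bridge's black knob clockwise until it is tight. Leave the red-brown core, the brush and the jar where they are.

Things in the scene. Friction and masses are not known exactly. Their poses are not given: they have to be found in the camera images.
- granite_core: loose grey stone cylinder, 28 mm diameter, 150 mm long, about 0.25 kg; origin at its middle on its axis, its x along its axis. Starts lying in one of the two yellow rests, its axis 38 mm above the bench.
- sandstone_core: loose red-brown stone cylinder of the same size (28 x 150 mm) in the other yellow rest; same frame; a bystander.
- rest_a: fixed yellow rest under the granite core: base plate 110 x 60 x 8 mm, with two V-blocks 26 mm long near its ends (tops 32 mm above the bench, 58 mm clear gap between them, where fingers can reach round the core down to the 8 mm base). Origin at the centre of its underside, x along the core, z up.
- rest_b: fixed yellow rest, identical to rest_a, under the red-brown core.
- jig: fixed grinding jig, origin on the bench; x across the groove, y along it towards the stop. Dark base plate 140 (x) by 250 (y from -137 to +113) by 12 mm. 90-degree V-groove over x = 0 in two aluminium sections, y -120 to -46 and +10 to +85 mm; in the finger gap between them only the 12 mm plate lies below. Groove bottom z = 32, rims x = +-14, z = 46 mm, outer width 40 mm.
- stop_face (a point): point on the face of the red stop, at the height of the seated core's axis (jig x 0, y +85, z 51.8 mm); axes as the jig's. The stop is 50 mm wide, 14 mm thick, its top 66 mm above the bench.
- groove (a point): where the middle of the core lies when fully home, its end touching the stop: jig x 0, y +10, z 51.8 mm, 75 mm before the stop face; axes as the jig's. Anywhere along the groove, a core lying in it has its axis at z = 51.8 mm.
- bridge (a joint): blue clamp arm on a vertical pivot at jig x -55, y +35 mm (post 26 mm diameter); rad. 0 = across the groove along jig +x (closed, hard stop); grows counter-clockwise from above; 1.57 = along jig +y (open); limit 1.75. Starts 1.2 to 1.7. Stays where left; swings at 2 to 3 N near the knob. 26 mm wide, underside 76 mm, top 90 mm above the bench; clears the seated core (top 66 mm).
- bridge_end (a point): middle of the free end of the blue arm's top face, 98 mm from its pivot, 90 mm above the bench; x points outwards along the arm.
- knob (a joint): black clamp knob on the arm, 55 mm from the pivot (over the groove when the bridge is closed); rad. 0 = loose; grows clockwise from above; 1.5 = hard stop, tight. Starts 0 to 0.3. Friction about 0.05 N m. A rubber foot below it comes down onto the core as it turns.
- knob_grip (a point): point on the knob's axis at the height to grip, 112 mm above the bench (22 mm above the arm). The knob is an upright bar 40 mm long (its x), 14 mm thick (its y), from 4 to 32 mm above the arm; its x lies along the arm at joint value 0.
- brush: loose blue-handled brush lying on the bench beyond the work; a bystander.
- grit_jar: loose grey jar with a white lid, 60 mm diameter, 85 mm high, standing on the bench; a bystander.
There are look-alikes about, which are no part of the job. Several things have the shape of the granite_core; the one meant has the colours described above.

How it is judged:
By the outcome, as a careful person would: the job done as asked, in the order asked, and still so for the second after the job is handed in, with the robot touching nothing.
It also fails if it takes over 72 s, if anything falls off the work surface, if the arm or the gripper's body presses on something with over 40 N, if the wrist force passes 120 N, or if a joint passes its speed limit or range.

### The arm

A 6-joint arm with a two-finger parallel gripper is mounted at the origin on the work surface. World frame = base frame: x ahead of the robot, y to its left, z up, the work surface at z = 0. Lengths are in m, angles in rad, forces in N, time in s.
With the tool pointing down it reaches from about 0.25 to 0.775 m from the base axis. Payload 4 kg.
Tool frame: the origin (TCP) lies midway between the tips of the shut fingers; the grasp point (between the pads) lies 19 mm behind it; z points along the fingers, x is the direction in which the jaws open and shut, and the axes are right-handed (so a half turn about z gives the same grasp; the last joint's range is limited). The gripper opens to 94 mm and grips with 3 to 60 N. Pads are 16 mm wide; open, the fingers measure 119 mm over their backs; the gripper's body (75 mm by 177 mm) begins 78 mm behind the grasp point.
Start: joints at [0.998, 0.087, 1.371, -0, 1.684, -0.103], TCP at [0.249, 0.49, 0.206] pointing down, gripper open.
Joint ranges: [-3.1, 3.1], [-0.76, 2.03], [0.27, 2.55], [-1.08, 4.22], [0.17, 2.65], [-2.57, 2.57]. Speed limits (rad/s): [2.79, 2.79, 3.14, 3.14, 3.14, 3.14].

### API

Orientations are given as [roll, pitch, yaw] about the fixed x, y, z axes, in that order (R = Rz(yaw) Ry(pitch) Rx(roll)).
In Python, from bench import * gives the robot as it stands.
- The arm moves only by the tool send_rows, never from a script. Its argument "rows" is one flat list of numbers, 7 for each row, row after row: the shift along the world's x, y, z in mm, then the turn, a rotation vector about the world's x, y, z in degrees, then the opening, from 0 (shut) to 1 (fully open). A call has exactly 8 rows; each row shifts and turns the commanded pose from where the row before left it; what a row does not reach is not made up. A row lasts 1/8 s, in which the tool goes at most 62.5 mm and 10.7 degrees, less where a joint would pass 70% of its speed; a pose out of reach is approached as far as the arm can. A call is refused whole if a number of a shift passes 62.5 or a number of a turn 10.7, either way. A call with a gripper value outside its range is refused whole. The fingers move at their own pace and stop on an object; the grip force is fixed at half the most. Time passes only in rows, so rows that do not move let the fingers close, or fill a call up. It gives the time, the measured TCP pose, the force and the opening at its end, in the units of the state.
- get_obs(): the state, without advancing time (a new reading comes with each control period).
- snapshot(name): name is "side" or "top"; returns a dict with "color" (480x640x3 uint8, red, green, blue), "intrinsics" (3x3 intrinsics, pixels), "distortion" ([k1, k2, p1, p2, k3] as OpenCV has them; the pictures are not rectified), "rvec" (rotation vector, rad) and "tvec" (3), from world to camera coordinates, as OpenCV has them. Camera axes: x right, y down, z forward; pixel columns grow to the right and rows downward; lengths in m; the calibration is good to about 2 mm. A picture is of the moment at which its call begins. There is no depth.
- close_job(): hands the job in, once; it reports no verdict.
The state is a dict: "time": time; "joint_positions": joint angles; "qvel": joint speeds; "joint_torque": joint torques, N m; "tool_pos": TCP position; "ee_rot": TCP orientation; "wrist_force": force on the tool from outside, world axes, zero at the start; "wrist_torque": the same for the moment, N m; "width": finger opening in m.
Only numpy, scipy, OpenCV 4.12 (cv2) and the standard library are available. Lean on these libraries where they do the work, as an engineer would, in place of code of your own. Each camera call takes 0.05 s, during which the arm holds its last target.

## Working session

There is one attempt and no reset: what is moved stays moved. The work goes in short steps, Python scripts to look and compute and a tool call to move; the robot and the scene stay as the last step left them, time stands still between calls to the robot, and variables do not carry over. Pictures are saved under pics/ and viewed, and the job is handed in when it is done.

Besides the shell and the picture viewer there is one more tool, called after "Request:" as name(argument=value, ...) on one line, values as JSON. send_rows: Moves the arm, as the interface text tells. Its arguments: {"type":"object","properties":{"rows":{"type":"array","items":{"type":"number"}}},"required":["rows"]}

```bash
ls; mkdir -p pics; cat > h.py <<'E'
from bench import *
import numpy as np, cv2
def shot(n,f):
    s=snapshot(n); cv2.imwrite('pics/'+f,s['color'][:,:,::-1]); 
    import pickle; pickle.dump(s,open('pics/'+f+'.pkl','wb')); return s
def load(f):
    import pickle; return pickle.load(open('pics/'+f+'.pkl','rb'))
def px2w(s,uv,z):
    K=np.array(s['intrinsics']);d=np.array(s['distortion']);R=cv2.Rodrigues(np.array(s['rvec'],float))[0];t=np.array(s['tvec'],float).ravel()
    n=cv2.undistortPoints(np.array(uv,float).reshape(-1,1,2),K,d).reshape(-1,2)
    c=-R.T@t; out=[]
    for a in n:
        r=R.T@np.array([a[0],a[1],1]); out.append(c+r*(z-c[2])/r[2])
    return np.array(out)
def w2px(s,p):
    return cv2.projectPoints(np.array(p,float).reshape(-1,1,3),np.array(s['rvec'],float),np.array(s['tvec'],float),np.array(s['intrinsics']),np.array(s['distortion']))[0].reshape(-1,2)
E
python3 - <<'E'
from h import *
for n in('top','side'):
    s=shot(n,n+'0.png'); R=cv2.Rodrigues(np.array(s['rvec'],float))[0]; print(n,-R.T@np.array(s['tvec']).ravel())
print(get_obs())
E
```

```text
pics
top [ 0.31048436 -0.12019434  1.24029793]
side [ 0.16277031 -0.56167541  0.7602461 ]
{'time': 0.1, 'joint_positions': array([ 9.97914359e-01,  8.78775218e-02,  1.37208120e+00, -1.77208701e-05,
        1.68359823e+00, -1.03123863e-01]), 'qvel': array([-0.00138145, -0.00191706, -0.00473574,  0.00092849,  0.0012732 ,
       -0.00046409]), 'joint_torque': array([ 2.75229635e-03, -3.41249478e+01, -3.03303838e+01,  7.20803509e-02,
        3.03387037e-02, -1.11395732e-04]), 'tool_pos': array([0.2487238 , 0.48999898, 0.20443429]), 'ee_rot': array([-3.14140796e+00,  1.95568164e-03,  1.10103643e+00]), 'wrist_force': array([ 0.14919445,  0.326994  , -1.00644034]), 'wrist_torque': array([-0.00855027,  0.02544592,  0.02388776]), 'width': 0.09372471445818452}
```

View pics/top0.png

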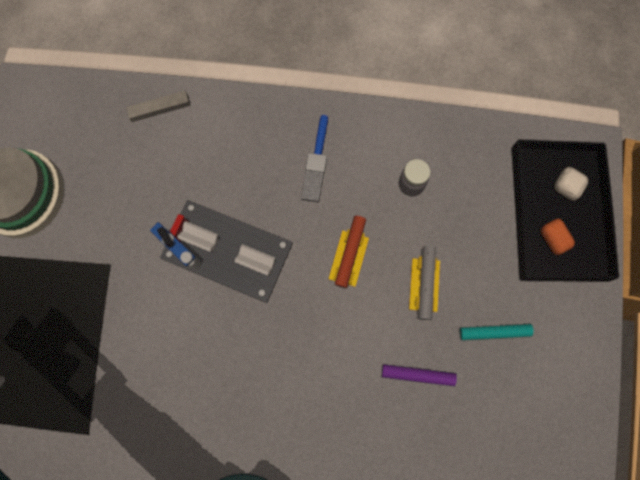

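View pics/side0.png

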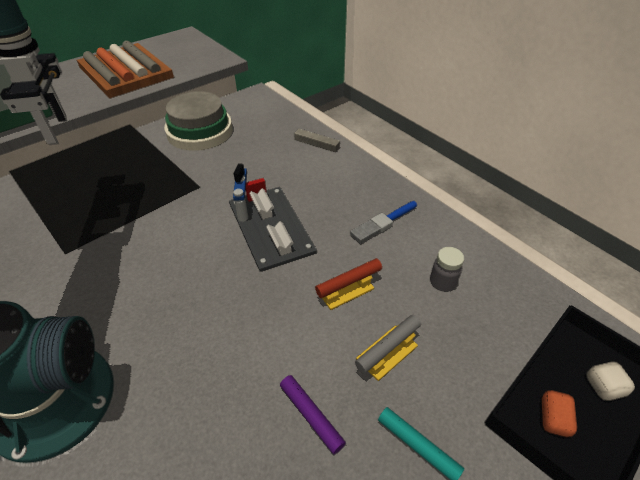

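```bash
python3 - <<'E'
from h import *
s=load('top0.png')['color'][:,:,::-1]
cv2.imwrite('pics/c1.png',cv2.resize(s[190:310,140:300],None,fx=5,fy=5,interpolation=cv2.INTER_CUBIC))
cv2.imwrite('pics/c2.png',cv2.resize(s[205:335,320:450],None,fx=4.6,fy=4.6,interpolation=cv2.INTER_CUBIC))
s=load('side0.png')['color'][:,:,::-1]
cv2.imwrite('pics/c3.png',cv2.resize(s[155:275,220:330],None,fx=5,fy=5,interpolation=cv2.INTER_CUBIC))
E
```

```text
(no output)
```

View pics/c1.png

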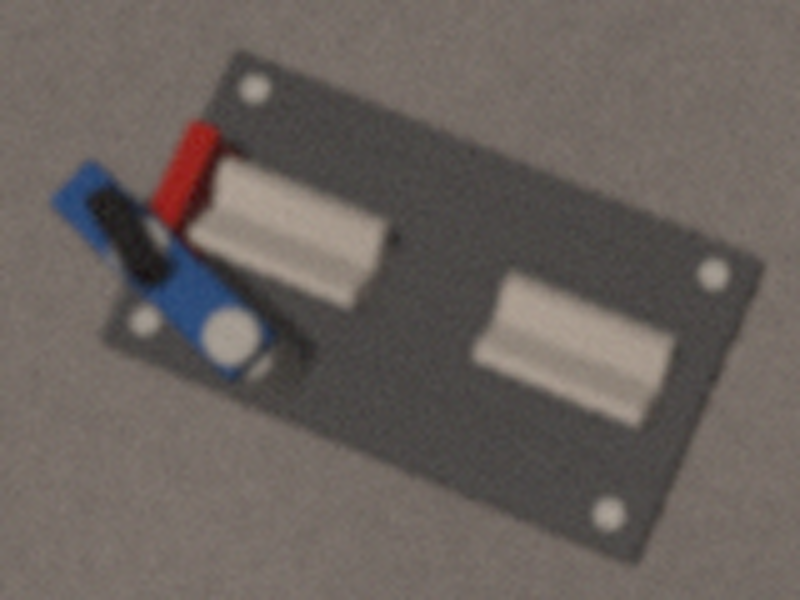

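View pics/c2.png

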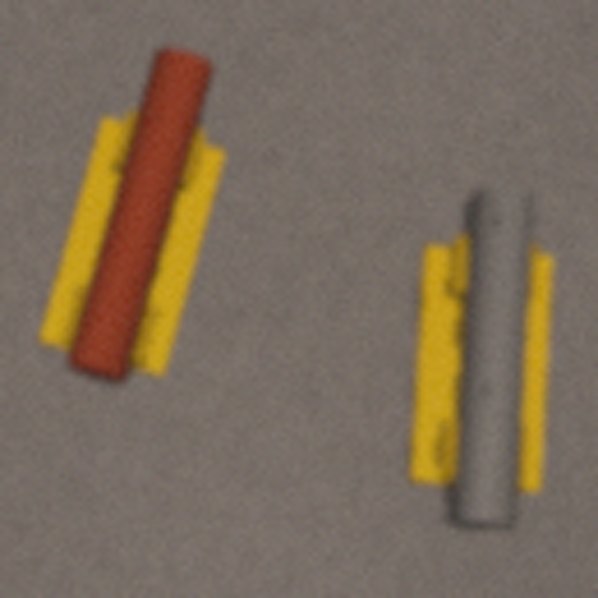

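View pics/c3.png

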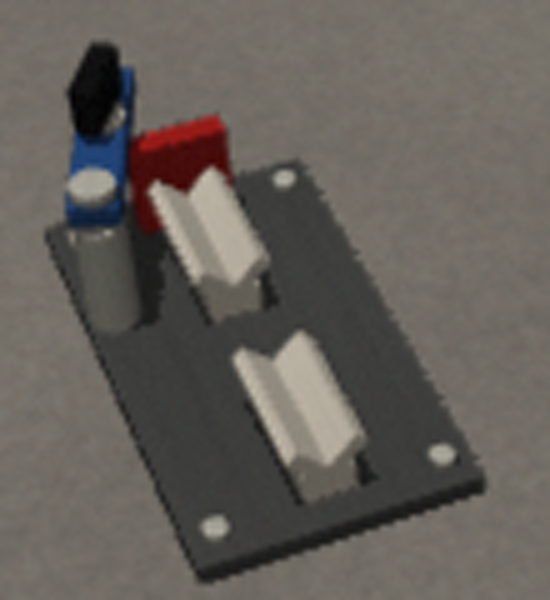

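```bash
python3 - <<'E'
from h import *
from scipy.optimize import least_squares
T=load('top0.png');S=load('side0.png')
def c(p,ox,oy,f): return (np.array(p,float)+.5)/f-.5+[ox,oy]
# jig
obj=np.array([[-70,113,12],[70,113,12],[70,-137,12],[-70,-137,12]])/1e3
t=c([[103,343],[238,48],[765,262],[638,562]],140,190,5)
sd=c([[47,230],[300,160],[485,478],[202,570]],220,155,5)
def pose(p,o): 
    C,Sn=np.cos(p[2]),np.sin(p[2]); R=np.array([[C,-Sn,0],[Sn,C,0],[0,0,1]]); return o@R.T+[p[0],p[1],0]
for sets in ([(T,t)],[(S,sd)],[(T,t),(S,sd)]):
    f=lambda p:np.concatenate([(w2px(q,pose(p,obj))-m).ravel() for q,m in sets])
    r=least_squares(f,[.5,.2,.3]);print('jig',r.x,np.abs(r.fun).max())
jig=r.x
# bridge: from pivot cap & end, top z=.09
print('pivot expected',pose(jig,np.array([[-.055,.035,.09]])), 'seen', px2w(T,c([[232,335]],140,190,5),.095))
e=c([[73,180]],140,190,5); print('end',px2w(T,e,.09))
k=c([[130,235]],140,190,5); print('knob top',px2w(T,k,.122))
pv=pose(jig,np.array([[-.055,.035,.09]]))[0]
for q in (px2w(T,e,.09)[0],px2w(T,k,.122)[0]):
    d=(q-pv)[:2]; print('bridge ang',np.arctan2(d[1],d[0])-jig[2],np.hypot(*d))
kk=px2w(T,c([[100,200],[158,270]],140,190,5),.122);d=kk[0]-kk[1];print('knob dir',np.arctan2(d[1],d[0])-jig[2],np.hypot(*d[:2]))
# cores: rest base corners z=.008
for n,p in (('rest',[[425,243],[554,254],[540,493],[412,482]]),('restb',[[102,117],[226,150],[163,376],[40,344]])):
    w=px2w(T,c(p,320,205,4.6),.008);print(n,w.mean(0),np.linalg.norm(w-np.roll(w,1,0),axis=1)); d=w[0]+w[1]-w[2]-w[3];print(np.arctan2(d[1],d[0]))
w=px2w(T,c([[501,190],[484,525]],320,205,4.6),.045);print('core ends',w,w.mean(0),np.linalg.norm(w[0]-w[1]))
d=w[0]-w[1];print('core yaw',np.arctan2(d[1],d[0]))
E
```

```text
jig [ 0.54910096  0.12231533 -0.26633571] 0.800057968177839
jig [ 0.55377216  0.12210851 -0.26933876] 0.9138087963316366
jig [ 0.55099243  0.12197973 -0.26687151] 1.5570521358428095
pivot expected [[0.50716942 0.17024507 0.09      ]] seen [[0.50690691 0.17220846 0.095     ]]
end [[0.56269085 0.24884452 0.09      ]]
knob top [[0.53656231 0.21202466 0.122     ]]
bridge ang 1.2226697695559616 0.0962315064949647
bridge ang 1.224581571571743 0.05108303096763416
knob dir 1.1084092591861447 0.03731931877495438
rest [ 0.52260113 -0.31214125  0.008     ] [0.11017136 0.05974514 0.11036357 0.05822314]
0.027086826553264068
restb [ 0.55978291 -0.14775307  0.008     ] [0.10997176 0.05921428 0.10941922 0.05757998]
-0.15508435288208924
core ends [[ 0.59689941 -0.30791256  0.045     ]
 [ 0.44683178 -0.31269726  0.045     ]] [ 0.52186559 -0.31030491  0.045     ] 0.15014389361705158
core yaw 0.03187281622597158
```

Request:
send_rows(rows=[17, -50, -3, 0, 0, -9.4, 1, 17, -50, -3, 0, 0, -9.4, 1, 17, -50, -3, 0, 0, -9.4, 1, 17, -50, -3, 0, 0, -9.4, 1, 17, -50, -3, 0, 0, -9.4, 1, 17, -50, -3, 0, 0, -9.4, 1, 17, -50, -3, 0, 0, -9.4, 1, 17, -50, -3, 0, 0, -9.4, 1])

```text
time: 1.1
tool_pos: [0.385, 0.0888, 0.1811]
ee_rot: [-3.142, -0.0, -0.217]
wrist_force: [1.8, 0.4, 0.4]
width: 0.0944
```

Request:
send_rows(rows=[17, -50, -3, 0, 0, -9.4, 1, 17, -50, -3, 0, 0, -9.4, 1, 17, -50, -3, 0, 0, -9.4, 1, 17, -50, -3, 0, 0, -9.4, 1, 17, -50, -3, 0, 0, -9.4, 1, 17, -50, -3, 0, 0, -9.4, 1, 17, -50, -3, 0, 0, -9.4, 1, 0, 0, 0, 0, 0, 0, 1])

```text
time: 2.1
tool_pos: [0.5036, -0.2623, 0.1583]
ee_rot: [3.139, 0.002, -1.364]
wrist_force: [0.2, 0.8, -0.1]
width: 0.0939
```

Request:
send_rows(rows=[9, -24.5, 0, 0, 0, -5, 1, 9.5, -24.5, 0, 0, 0, -5, 1, 0, 0, -30, 0, 0, 0, 1, 0, 0, -35, 0, 0, 0, 1, 0, 0, -35, 0, 0, 0, 1, 0, 0, -24, 0, 0, 0, 1, 0, 0, -14, 0, 0, 0, 1, 0, 0, 0, 0, 0, 0, 1])

```text
time: 3.1
tool_pos: [0.5219, -0.3074, 0.0216]
ee_rot: [3.14, 0.002, -1.533]
wrist_force: [0.6, -0.5, -0.3]
width: 0.0944
```

```bash
python3 - <<'E'
from h import *
s=shot('top','t1.png')['color'][:,:,::-1]
S=shot('side','s1.png')['color'][:,:,::-1]
a=cv2.resize(s[225:345,360:490],None,fx=3,fy=3);b=cv2.resize(S[250:420,300:470],(390,360))
cv2.imwrite('pics/m1.png',np.hstack([a,b]));o=get_obs();print(o['tool_pos'],o['ee_rot'])
E
```

```text
[ 0.52314772 -0.30865766  0.02370613] [-3.14014602e+00 -1.11033267e-03 -1.53382145e+00]
```

View pics/m1.png

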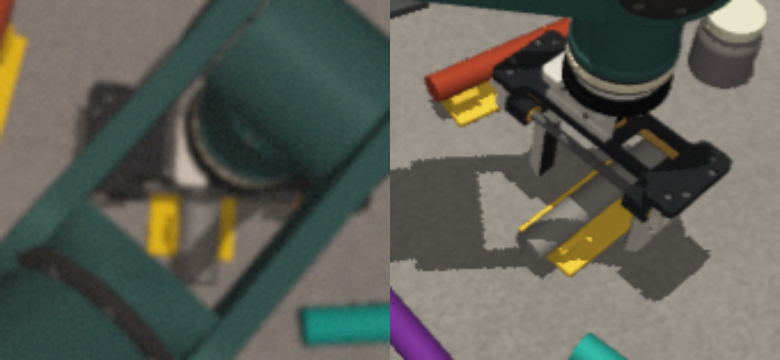

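The picture shows the fingers straddling the grey core in rest_a's gap, with the body well above the red-brown core. I'll close.

Request:
send_rows(rows=[0, -2, -3, 0, 0, 0, 0.6, 0, 0, 0, 0, 0, 0, 0.2, 0, 0, 0, 0, 0, 0, 0, 0, 0, 0, 0, 0, 0, 0, 0, 0, 0, 0, 0, 0, 0, 0, 0, 0, 0, 0, 0, 0, 0, 0, 0, 0, 0, 0, 0, 0, 0, 0, 0, 0, 0, 0])

```text
time: 4.2
tool_pos: [0.5225, -0.3111, 0.0195]
ee_rot: [-3.141, -0.001, -1.535]
wrist_force: [0.4, -1.5, -0.1]
width: 0.0272
```

Request:
send_rows(rows=[0, 0, 10, 0, 0, 0, 0, 0, 0, 20, 0, 0, 0, 0, 0, 0, 30, 0, 0, 0, 0, 0, 0, 35, 0, 0, 0, 0, 0, 0, 35, 0, 0, 0, 0, 0, 0, 15, 0, 0, 0, 0, 0, 0, 0, 0, 0, 0, 0, 0, 0, 0, 0, 0, 0, 0])

```text
time: 5.2
tool_pos: [0.5216, -0.3099, 0.1623]
ee_rot: [3.139, 0.002, -1.534]
wrist_force: [-0.5, -0.4, -3.5]
width: 0.0273
```

```bash
python3 - <<'E'
from h import *
s=shot('top','t2.png')['color'][:,:,::-1]
S=shot('side','s2.png')['color'][:,:,::-1]
a=cv2.resize(s[225:345,360:490],None,fx=3,fy=3);b=cv2.resize(S[230:400,300:470],(390,360))
cv2.imwrite('pics/m2.png',np.hstack([a,b]));o=get_obs();print(o['tool_pos'],o['ee_rot'],o['joint_positions'])
E
```

```text
[ 0.52160792 -0.30989643  0.16211321] [ 3.13829903e+00  2.55218031e-03 -1.53440383e+00] [-6.29491050e-01  2.28199302e-01  1.29581095e+00 -2.77323779e-05
  1.62174903e+00  9.04907218e-01]
```

View pics/m2.png

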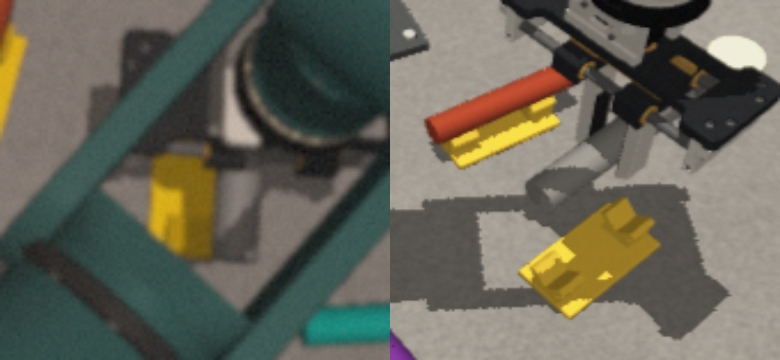

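Request:
send_rows(rows=[2, 41, 0, 0, 0, 7, 0, 2, 41, 0, 0, 0, 7, 0, 2, 41, 0, 0, 0, 7, 0, 2, 41, 0, 0, 0, 7, 0, 2, 41, 0, 0, 0, 7, 0, 2, 41, 0, 0, 0, 7, 0, 3, 41, 0, 0, 0, 7, 0, 3, 41, 0, 0, 0, 7, 0])

```text
time: 6.3
tool_pos: [0.5398, 0.0188, 0.1632]
ee_rot: [3.141, 0.002, -0.553]
wrist_force: [0.0, -0.4, -2.0]
width: 0.0273
```

Request:
send_rows(rows=[3, 41, 0, 0, 0, 7, 0, 3, 41, 0, 0, 0, 7, 0, 0, 5, 0, 0, 0, 2.6, 0, 0, 0, 0, 0, 0, 0, 0, 0, 0, 0, 0, 0, 0, 0, 0, 0, -20, 0, 0, 0, 0, 0, 0, -20, 0, 0, 0, 0, 0, 0, 0, 0, 0, 0, 0])

```text
time: 7.3
tool_pos: [0.5451, 0.1031, 0.1224]
ee_rot: [3.14, 0.004, -0.27]
wrist_force: [-0.4, -0.3, -2.7]
width: 0.0272
```

```bash
python3 - <<'E'
from h import *
s=shot('top','t3.png')['color'][:,:,::-1]
S=shot('side','s3.png')['color'][:,:,::-1]
a=cv2.resize(s[190:310,140:300],None,fx=2.5,fy=2.5);b=cv2.resize(S[130:280,200:350],(390,300))
cv2.imwrite('pics/m3.png',np.hstack([a,b]))
for i in range(1):o=get_obs();print(o['tool_pos'],o['ee_rot'],o['joint_positions'])
E
```

```text
[0.54675456 0.10360748 0.12499087] [-3.14157896e+00 -4.89832001e-04 -2.68907364e-01] [ 8.54883131e-02  1.30543381e-01  1.48337836e+00 -1.57288871e-04
  1.52720677e+00  3.54402491e-01]
```

View pics/m3.png

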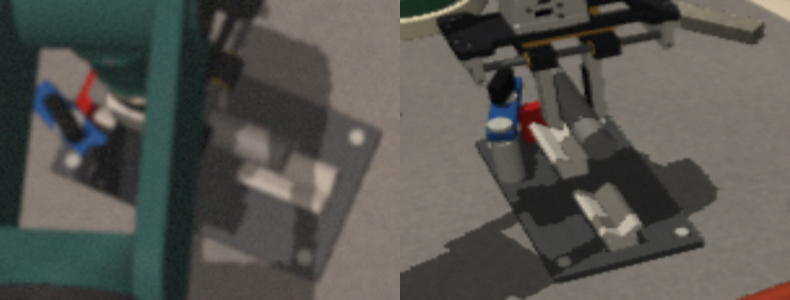

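```bash
cat >> h.py <<'E'
JIG=np.array([.5503,.1221,-.267])
def j2w(p):
    p=np.atleast_2d(np.array(p,float))/1e3; c,s=np.cos(JIG[2]),np.sin(JIG[2])
    return np.c_[c*p[:,0]-s*p[:,1]+JIG[0], s*p[:,0]+c*p[:,1]+JIG[1], p[:,2]]
def w2j(p):
    c,s=np.cos(JIG[2]),np.sin(JIG[2]); d=np.array(p,float)-[JIG[0],JIG[1],0]
    return np.array([c*d[0]+s*d[1],-s*d[0]+c*d[1],d[2]])*1e3
def cyl(y0,y1,z,x=0,r=14):
    a=np.linspace(0,2*np.pi,25); return [j2w(np.c_[x+r*np.cos(a),0*a+y,z+r*np.sin(a)]) for y in (y0,y1)]
def draw(s,polys,box,f,out,col=(0,255,0)):
    im=s['color'][:,:,::-1]; x0,y0,x1,y1=box
    im=cv2.resize(im[y0:y1,x0:x1],None,fx=f,fy=f,interpolation=cv2.INTER_CUBIC)
    for p in polys:
        q=((w2px(s,p)-[x0,y0]+.5)*f-.5).round().astype(int); cv2.polylines(im,[q],False,col,1)
    cv2.imwrite('pics/'+out,im)
E
python3 - <<'E'
from h import *
S=load('s3.png')
print(w2j([.546,.1035,.1235]))
P=cyl(-94,56,142.5)
for x in(-14,14):
  for a,b in((-120,-46),(10,85)): P.append(j2w([[x,a,46],[x,b,46]]))
P.append(j2w([[-25,85,66],[25,85,66]]))
draw(S,P,(200,130,360,280),5,'o3.png')
E
```

```text
[  0.75976703 -19.07544899 123.5       ]
```

View pics/o3.png

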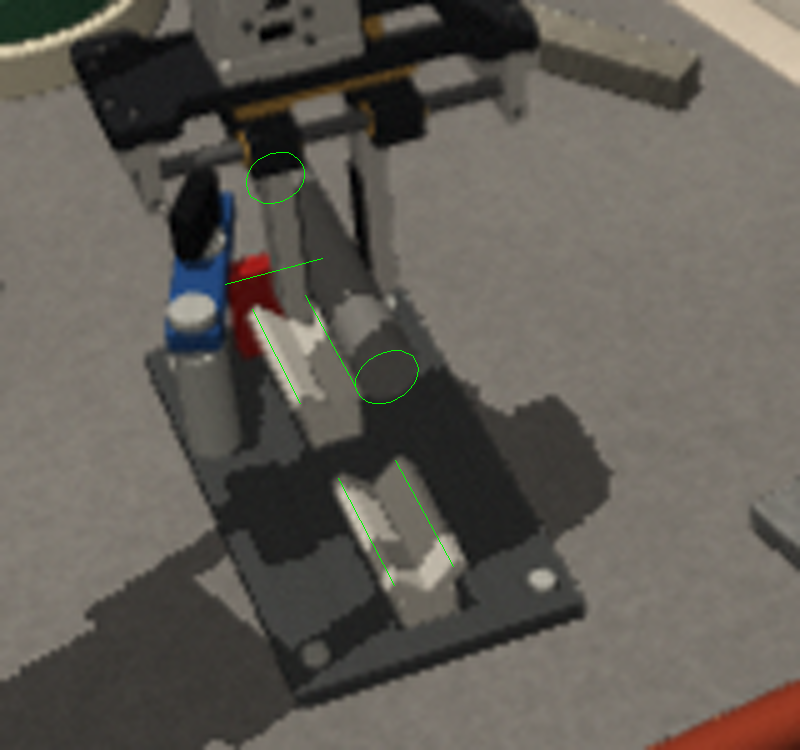

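Request:
send_rows(rows=[0, 0, -20, 0, 0, 0, 0, 0, 0, -25, 0, 0, 0, 0, 0, 0, -20, 0, 0, 0, 0, 0, 0, -12, 0, 0, 0, 0, 0, 0, -5, 0, 0, 0, 0, 0, 0, -4, 0, 0, 0, 0, 0, 0, 0, 0, 0, 0, 0, 0, 0, 0, 0, 0, 0, 0])

```text
time: 8.4
tool_pos: [0.547, 0.1045, 0.0392]
ee_rot: [-3.141, -0.001, -0.267]
wrist_force: [-0.5, 0.2, -2.9]
width: 0.0273
```

```bash
python3 - <<'E'
from h import *
o=get_obs();print(o['tool_pos'],o['ee_rot'],o['wrist_force'],w2j(o['tool_pos']))
S=shot('side','s4.png')
draw(S,cyl(-94,56,51.8),(200,130,360,280),5,'o4.png')
E
```

```text
[0.54697439 0.10449465 0.03918232] [-3.14117507e+00 -1.25392492e-03 -2.67308319e-01] [-0.47007801  0.17493708 -2.94721595] [  1.43720515 -17.8589571   39.18231856]
```

View pics/o4.png

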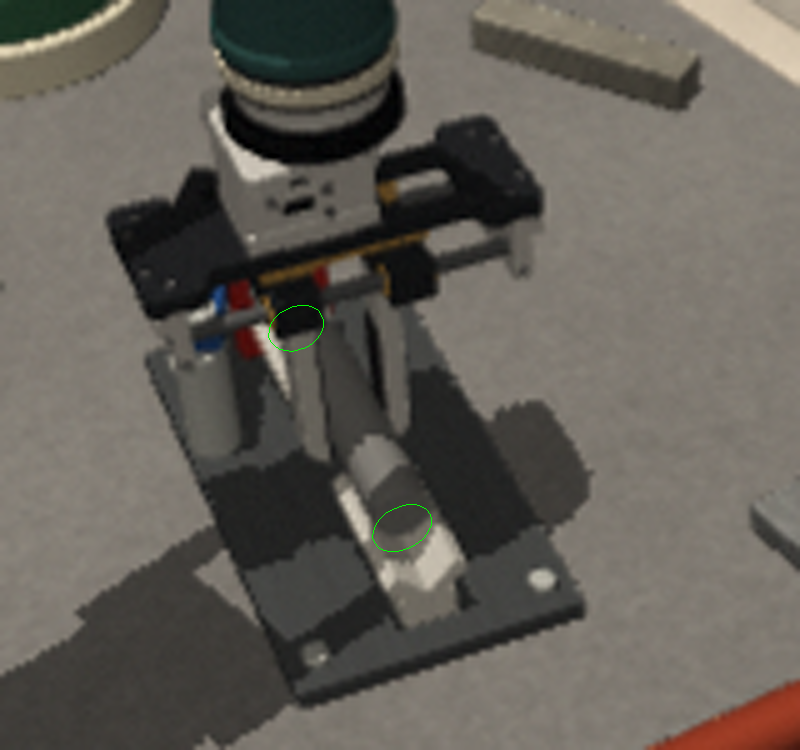

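Request:
send_rows(rows=[0, 0, -2, 0, 0, 0, 0, 0, 0, -1, 0, 0, 0, 0, 0, 0, -1, 0, 0, 0, 0, 0, 0, -1, 0, 0, 0, 0, 0, 0, -0.5, 0, 0, 0, 0, 0, 0, 0, 0, 0, 0, 0, 0, 0, 0, 0, 0, 0, 0, 0, 0, 0, 0, 0, 0, 0])

```text
time: 9.45
tool_pos: [0.5468, 0.1043, 0.0335]
ee_rot: [-3.142, -0.001, -0.267]
wrist_force: [-0.5, -0.5, 2.2]
width: 0.0274
```

```bash
python3 - <<'E'
from h import *
o=get_obs();print(o['tool_pos'],o['ee_rot'],o['wrist_force'],w2j(o['tool_pos']))
S=shot('side','s5.png')
draw(S,cyl(-94,56,51.8),(200,130,360,280),5,'o5.png')
E
```

```text
[0.54682199 0.10430784 0.03351081] [-3.14156689e+00 -9.54888782e-04 -2.67298167e-01] [-0.49867367 -0.47582248  2.17927376] [  1.339494   -18.07935997  33.51081382]
```

View pics/o5.png

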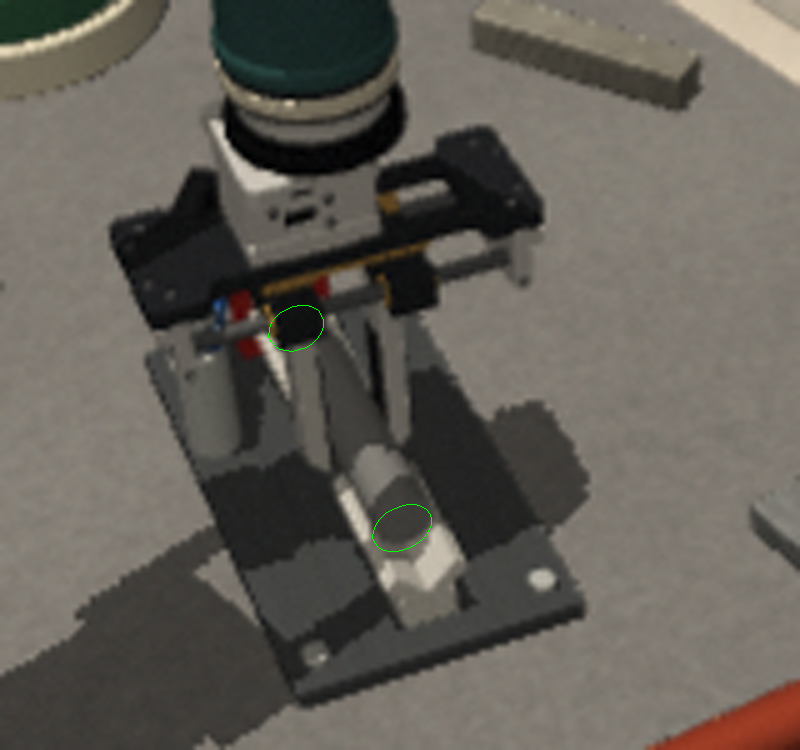

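Contact: the wrist force rose from -2.9 to +2.2 N at the seated height. I'll let go and lift.

Request:
send_rows(rows=[0, 0, 0, 0, 0, 0, 0.4, 0, 0, 0, 0, 0, 0, 0.55, 0, 0, 0, 0, 0, 0, 0.6, 0, 0, 0, 0, 0, 0, 0.6, 0, 0, 10, 0, 0, 0, 0.6, 0, 0, 25, 0, 0, 0, 0.6, 0, 0, 30, 0, 0, 0, 0.6, 0, 0, 20, 0, 0, 0, 0.6])

```text
time: 10.5
tool_pos: [0.5473, 0.1045, 0.1206]
ee_rot: [-3.14, -0.003, -0.267]
wrist_force: [-0.5, 0.5, 0.3]
width: 0.0565
```

Request:
send_rows(rows=[-6, -25, 0, 0, 0, 0, 0.3, -7, -25, 0, 0, 0, 0, 0, -7, -25, 0, 0, 0, 0, 0, -7, -24, 0, 0, 0, 0, 0, 0, 0, 0, 0, 0, 0, 0, 0, 0, 0, 0, 0, 0, 0, 0, 0, 0, 0, 0, 0, 0, 0, 0, 0, 0, 0, 0, 0])

```text
time: 11.5
tool_pos: [0.5197, 0.0061, 0.118]
ee_rot: [-3.141, -0.0, -0.266]
wrist_force: [0.5, -1.0, -0.3]
width: 0.0005
```

```bash
python3 - <<'E'
from h import *
o=get_obs();print(o['tool_pos'],o['ee_rot'],o['wrist_force'],w2j(o['tool_pos']),o['width'])
S=shot('side','s6.png')
draw(S,cyl(-93,57,51.8),(200,130,360,280),5,'o6.png')
T=shot('top','t6.png')
draw(T,cyl(-93,57,51.8),(140,190,300,310),5,'o6t.png')
E
```

```text
[0.51965994 0.00613968 0.11801097] [-3.14144130e+00 -5.31730374e-05 -2.66248621e-01] [ 0.45892861 -0.97238447 -0.33398387] [   1.04046393 -119.93551099  118.01096504] 0.0005006203769384584
```

View pics/o6.png

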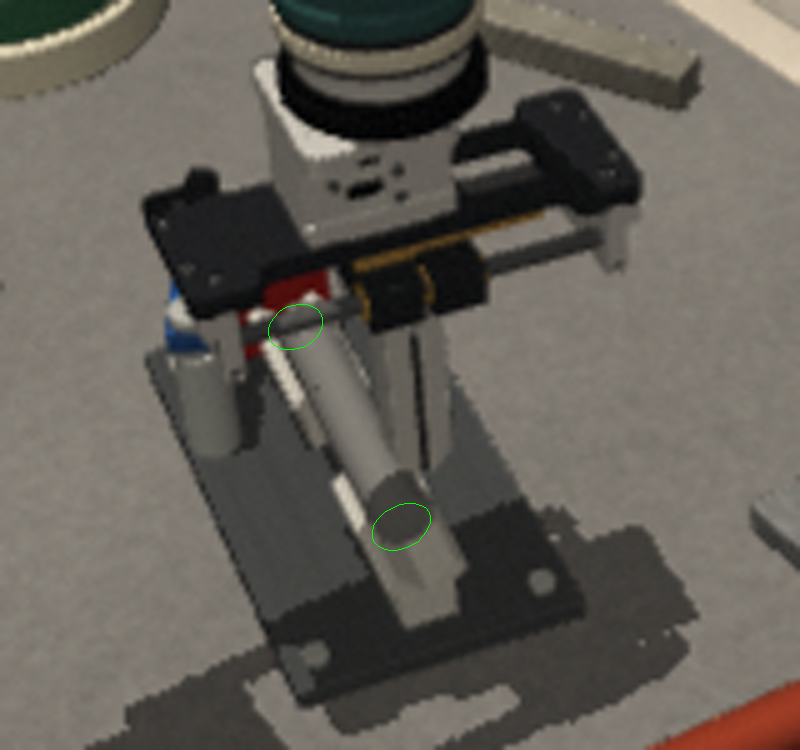

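View pics/o6t.png

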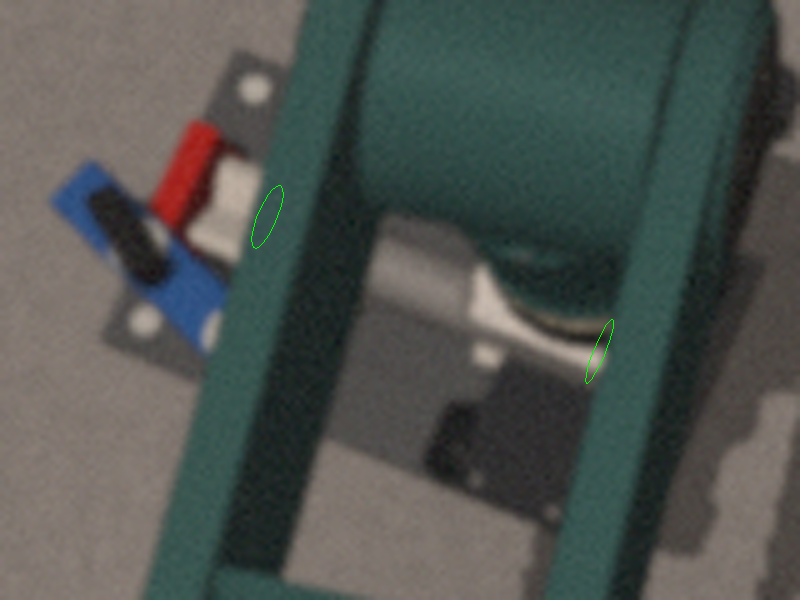

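Request:
send_rows(rows=[0, 0, -25, 0, 0, 0, 0, 0, 0, -25, 0, 0, 0, 0, 0, 0, -12, 0, 0, 0, 0, 0, 0, -5, 0, 0, 0, 0, 0, 0, 0, 0, 0, 0, 0, 2, 8, 0, 0, 0, 0, 0, 1.5, 6, 0, 0, 0, 0, 0, 0, 0, 0, 0, 0, 0, 0])

```text
time: 12.6
tool_pos: [0.5234, 0.0201, 0.0515]
ee_rot: [-3.141, -0.001, -0.266]
wrist_force: [0.8, -0.5, -0.8]
width: 0.0004
```

```bash
python3 - <<'E'
from h import *
o=get_obs();print(o['tool_pos'],o['wrist_force'],w2j(o['tool_pos']))
S=shot('side','s7.png')
draw(S,cyl(-93,57,51.8),(200,130,360,280),5,'o7.png')
E
```

```text
[0.52340197 0.0200631  0.05145372] [ 0.77187846 -0.503903   -0.76644165] [   0.97636184 -105.5181475    51.45371523]
```

View pics/o7.png

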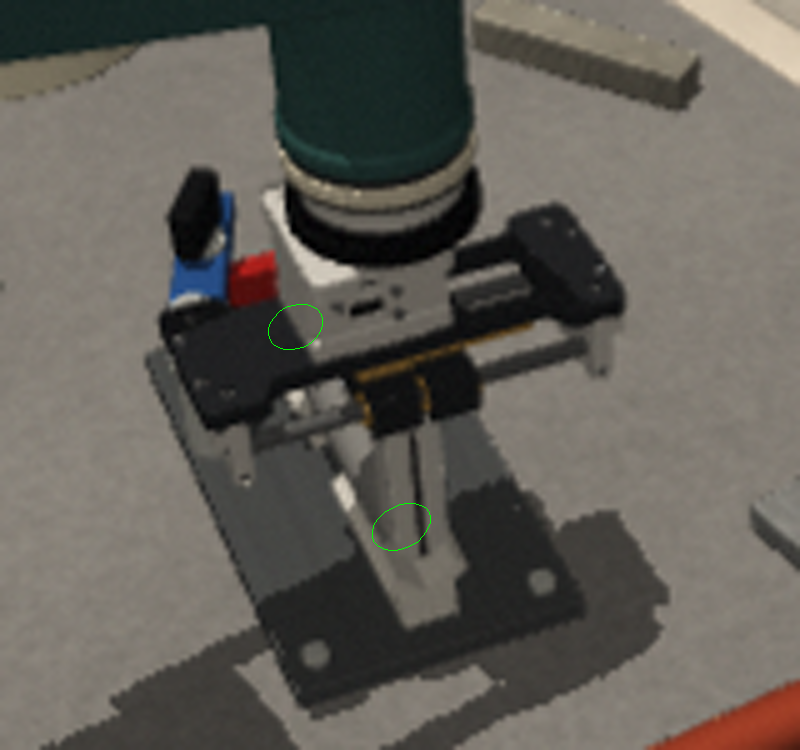

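Request:
send_rows(rows=[1, 4, 0, 0, 0, 0, 0, 1, 4, 0, 0, 0, 0, 0, 1, 4, 0, 0, 0, 0, 0, 1, 4, 0, 0, 0, 0, 0, 0.8, 3, 0, 0, 0, 0, 0, 0.5, 2, 0, 0, 0, 0, 0, 0.5, 2, 0, 0, 0, 0, 0, 0, 0, 0, 0, 0, 0, 0])

```text
time: 13.65
tool_pos: [0.529, 0.0427, 0.0511]
ee_rot: [-3.141, -0.0, -0.267]
wrist_force: [0.1, -2.0, -0.0]
width: 0.0003
```

Request:
send_rows(rows=[0.3, 1, 0, 0, 0, 0, 0, 0.3, 1, 0, 0, 0, 0, 0, 0.3, 1, 0, 0, 0, 0, 0, 0.2, 1, 0, 0, 0, 0, 0, 0.3, 1, 0, 0, 0, 0, 0, 0.3, 1, 0, 0, 0, 0, 0, 0.2, 1, 0, 0, 0, 0, 0, 0, 0, 0, 0, 0, 0, 0])

```text
time: 14.65
tool_pos: [0.5308, 0.0496, 0.0511]
ee_rot: [-3.141, -0.0, -0.267]
wrist_force: [0.4, -3.1, 0.4]
width: 0.0001
```

Request:
send_rows(rows=[0.2, 0.7, 0, 0, 0, 0, 0, 0, 0, 0, 0, 0, 0, 0, 0.2, 0.7, 0, 0, 0, 0, 0, 0, 0, 0, 0, 0, 0, 0, 0.2, 0.7, 0, 0, 0, 0, 0, 0, 0, 0, 0, 0, 0, 0, 0, 0, 0, 0, 0, 0, 0, 0, 0, 0, 0, 0, 0, 0])

```text
time: 15.65
tool_pos: [0.5313, 0.0516, 0.051]
ee_rot: [-3.141, -0.0, -0.267]
wrist_force: [0.0, -2.4, 1.5]
width: 0.0004
```

Request:
send_rows(rows=[0.2, 0.7, 0, 0, 0, 0, 0, 0.2, 0.7, 0, 0, 0, 0, 0, 0.2, 0.7, 0, 0, 0, 0, 0, 0, 0, 0, 0, 0, 0, 0, 0, 0, 0, 0, 0, 0, 0, 0, 0, 0, 0, 0, 0, 0, 0, 0, 0, 0, 0, 0, 0, 0, 0, 0, 0, 0, 0, 0])

```text
time: 16.65
tool_pos: [0.5319, 0.0536, 0.051]
ee_rot: [-3.142, -0.0, -0.267]
wrist_force: [0.5, -2.9, 1.0]
width: 0.0007
```

```bash
python3 - <<'E'
from h import *
o=get_obs();print(o['tool_pos'],o['wrist_force'],w2j(o['tool_pos']))
T=shot('top','t8.png')
draw(T,cyl(-65,85,51.8),(140,190,300,310),5,'o8t.png')
E
```

```text
[0.53189645 0.05363301 0.0510247 ] [ 0.51081687 -2.94963553  1.02682034] [  0.31280847 -70.89655243  51.02469984]
```

View pics/o8t.png

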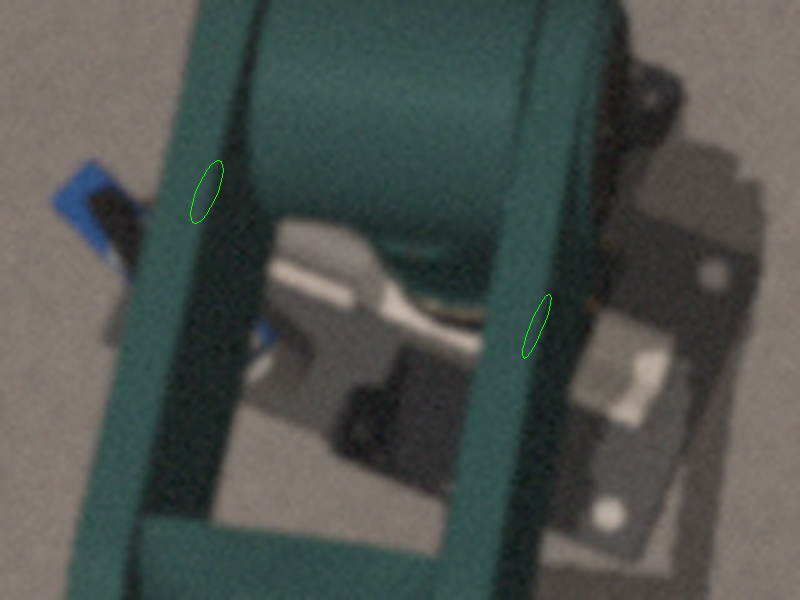

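Request:
send_rows(rows=[0.2, 0.7, 0, 0, 0, 0, 0, 0.2, 0.7, 0, 0, 0, 0, 0, 0.2, 0.7, 0, 0, 0, 0, 0, 0, 0, 0, 0, 0, 0, 0, 0, 0, 0, 0, 0, 0, 0, 0, 0, 0, 0, 0, 0, 0, 0, 0, 0, 0, 0, 0, 0, 0, 0, 0, 0, 0, 0, 0])

```text
time: 17.7
tool_pos: [0.5319, 0.0537, 0.0511]
ee_rot: [3.137, 0.0, -0.268]
wrist_force: [-1.5, -9.0, 2.7]
width: 0.0006
```

```bash
python3 - <<'E'
from h import *
o=get_obs();print(o['tool_pos'],o['wrist_force'],w2j(o['tool_pos']))
S=shot('side','s9.png')
draw(S,cyl(-65,85,51.8),(200,130,360,280),5,'o9.png')
E
```

```text
[0.53193573 0.05366281 0.05107596] [-1.50856097 -9.00493054  2.6744412 ] [  0.34283414 -70.85744651  51.0759587 ]
```

View pics/o9.png

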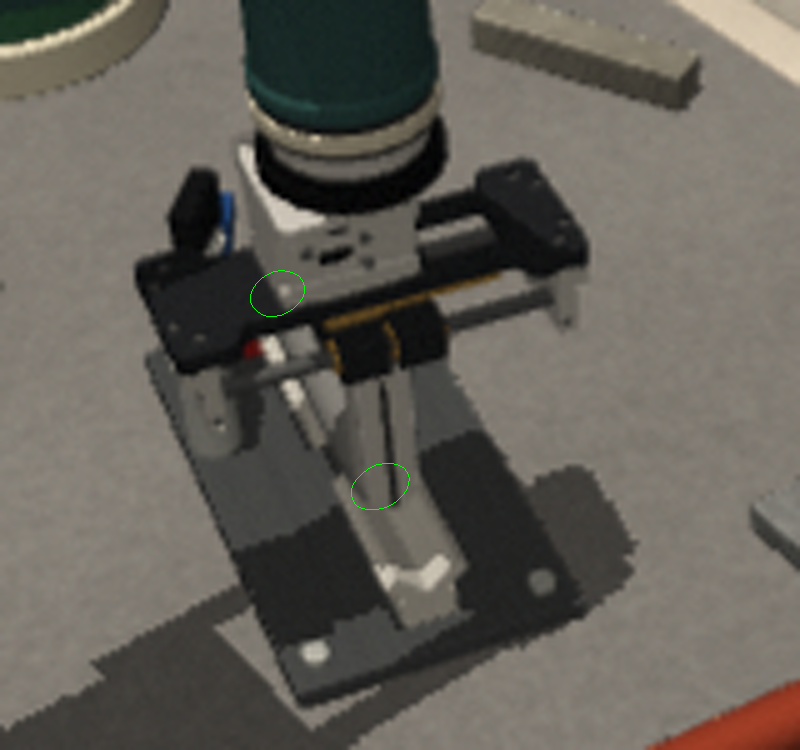

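The core stalled at the stop: TCP progress ended and the force rose to 9 N. I'll back off, lift, and move round to the outer side of the bridge.

Request:
send_rows(rows=[-1.5, -5, 0, 0, 0, 0, 0, -1.5, -5, 0, 0, 0, 0, 0, 0, 0, 30, 0, 0, 0, 0, 0, 0, 40, 0, 0, 0, 0, 0, 0, 40, 0, 0, 0, 0, 0, 0, 10, 0, 0, 0, 0, -1, 40, 0, 0, 0, 0, 0, -1, 40, 0, 0, 0, 0, 0])

```text
time: 18.75
tool_pos: [0.5266, 0.1265, 0.1692]
ee_rot: [3.141, 0.003, -0.268]
wrist_force: [-0.1, -0.4, 0.2]
width: 0.0006
```

Request:
send_rows(rows=[-1, 40, 0, 0, 0, 0, 0, -1, 40, 0, 0, 0, 0, 0, -1, 40, 0, 0, 0, 0, 0, 0, 10, 0, 0, 0, 0, 0, 0, 0, 0, 0, 0, 0, 0, 0, 0, 0, 0, 0, 0, 0, 0, 0, 0, 0, 0, 0, 0, 0, 0, 0, 0, 0, 0, 0])

```text
time: 19.75
tool_pos: [0.5247, 0.2549, 0.1712]
ee_rot: [-3.141, -0.0, -0.269]
wrist_force: [0.5, 0.4, -0.8]
width: 0.0011
```

```bash
python3 - <<'E'
from h import *
o=get_obs();print(o['tool_pos'],o['ee_rot'],o['wrist_force'],w2j(o['tool_pos']))
S=shot('side','s10.png')
draw(S,cyl(-65,85,51.8),(200,130,360,280),5,'o10.png')
T=shot('top','t10.png')
draw(T,cyl(-65,85,51.8),(140,190,300,310),5,'o10t.png')
E
```

```text
[0.52473441 0.25493133 0.17121908] [-3.14146667e+00 -3.93738659e-04 -2.68608867e-01] [ 0.51559569  0.37965635 -0.7932918 ] [-59.70578955 121.37948769 171.21908439]
```

View pics/o10.png

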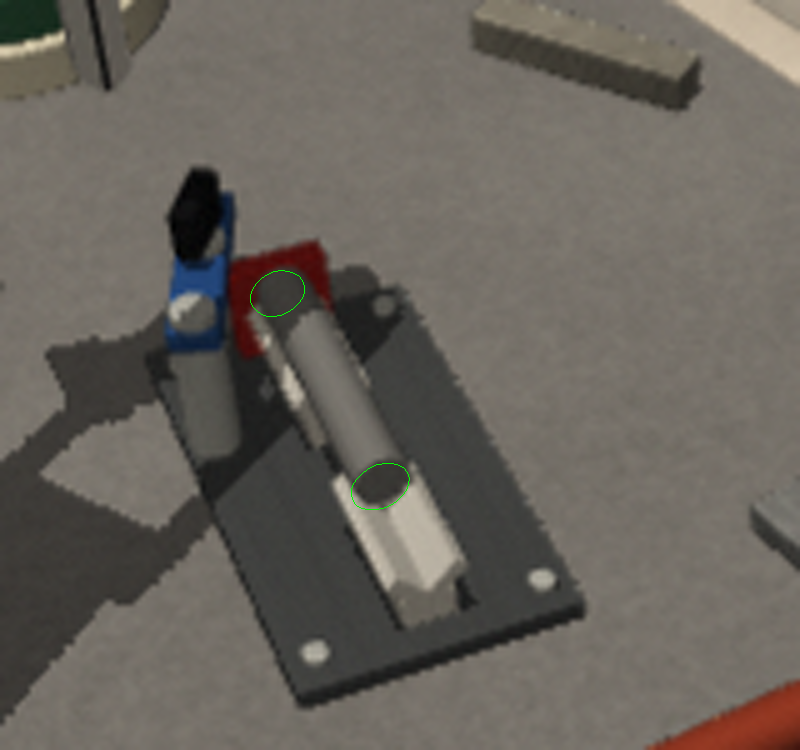

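View pics/o10t.png

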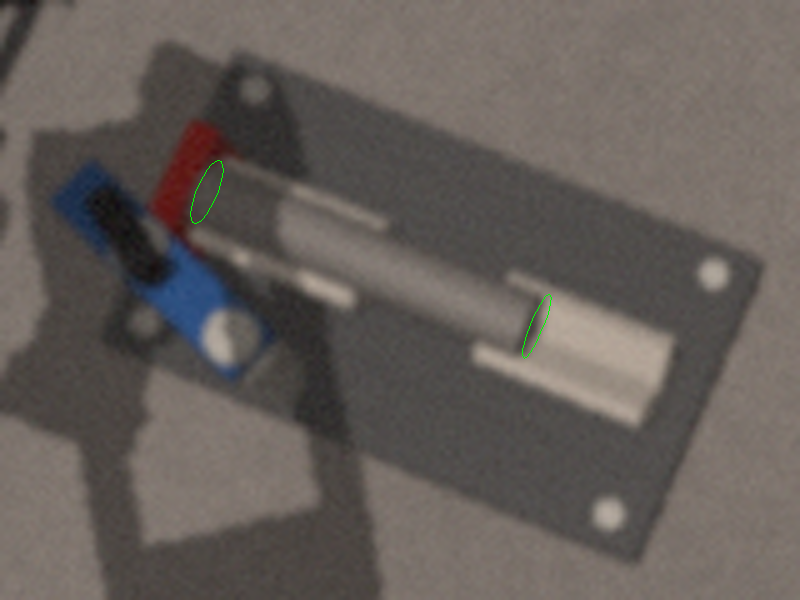

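```bash
python3 - <<'E'
from h import *
cur=np.array([.5247,.2552])
def tcp(th,r=78,ex=0):
    n=13+12.5*np.sin(th)+8*np.cos(th)+ex
    return j2w([-55+r*np.cos(th)-n*np.sin(th),35+r*np.sin(th)+n*np.cos(th),0])[0,:2]
p=cur
for th in np.r_[np.linspace(1.2,0,17)]:
    q=tcp(th); print(round(th,3),np.round((q-p)*1e3,1),np.round(q*1e3,1)); p=q
E
```

```text
1.2 [ 6.1 -5.8] [530.8 249.4]
1.125 [ 5.7 -1.9] [536.5 247.5]
1.05 [ 5.6 -2.4] [542.1 245.1]
0.975 [ 5.5 -2.9] [547.6 242.2]
0.9 [ 5.3 -3.3] [552.9 238.9]
0.825 [ 5.1 -3.8] [558.  235.1]
0.75 [ 4.8 -4.3] [562.8 230.8]
0.675 [ 4.5 -4.7] [567.3 226.2]
0.6 [ 4.1 -5.1] [571.5 221.1]
0.525 [ 3.7 -5.5] [575.2 215.6]
0.45 [ 3.3 -5.8] [578.5 209.8]
0.375 [ 2.8 -6.1] [581.3 203.7]
0.3 [ 2.3 -6.4] [583.6 197.3]
0.225 [ 1.8 -6.6] [585.4 190.7]
0.15 [ 1.2 -6.8] [586.6 183.9]
0.075 [ 0.6 -6.9] [587.2 177. ]
0.0 [ 0. -7.] [587.3 170. ]
```

Request:
send_rows(rows=[0, 0, -25, 0, 0, 0, 0, 0, 0, -30, 0, 0, 0, 0, 0, 0, -25, 0, 0, 0, 0, 0, 0, -11, 0, 0, 0, 0, 0, 0, 0, 0, 0, 0, 0, 0, 0, 0, 0, 0, 0, 0, 0, 0, 0, 0, 0, 0, 0, 0, 0, 0, 0, 0, 0, 0])

```text
time: 20.85
tool_pos: [0.525, 0.2559, 0.0809]
ee_rot: [-3.141, -0.001, -0.267]
wrist_force: [-0.6, 0.7, 0.1]
width: 0.0004
```

Request:
send_rows(rows=[3, -3, 0, 0, 0, 0, 0, 3, -3, 0, 0, 0, 0, 0, 5.7, -2, 0, 0, 0, 0, 0, 5.6, -2.4, 0, 0, 0, 0, 0, 5.5, -2.9, 0, 0, 0, 0, 0, 5.3, -3.3, 0, 0, 0, 0, 0, 5.1, -3.8, 0, 0, 0, 0, 0, 4.8, -4.3, 0, 0, 0, 0, 0])

```text
time: 21.85
tool_pos: [0.5628, 0.2308, 0.0799]
ee_rot: [-3.141, 0.0, -0.267]
wrist_force: [-2.6, 1.4, -0.9]
width: 0.0003
```

Request:
send_rows(rows=[4.5, -4.7, 0, 0, 0, 0, 0, 4.1, -5.1, 0, 0, 0, 0, 0, 3.7, -5.5, 0, 0, 0, 0, 0, 3.3, -5.8, 0, 0, 0, 0, 0, 2.8, -6.1, 0, 0, 0, 0, 0, 2.3, -6.4, 0, 0, 0, 0, 0, 0, 0, 0, 0, 0, 0, 0, 0, 0, 0, 0, 0, 0, 0])

```text
time: 22.85
tool_pos: [0.5838, 0.1969, 0.0802]
ee_rot: [3.141, -0.002, -0.268]
wrist_force: [0.2, -0.1, 0.7]
width: 0.0003
```

```bash
python3 - <<'E'
from h import *
o=get_obs();print(o['tool_pos'],o['ee_rot'],o['wrist_force'],w2j(o['tool_pos']))
S=shot('side','s11.png')
draw(S,[],(200,130,360,280),5,'o11.png')
E
```

```text
[0.58376512 0.19687859 0.0802237 ] [ 3.14112059e+00 -1.57414361e-03 -2.67634441e-01] [ 0.23368539 -0.05258056  0.69014468] [12.54983728 80.95834331 80.22370395]
```

View pics/o11.png

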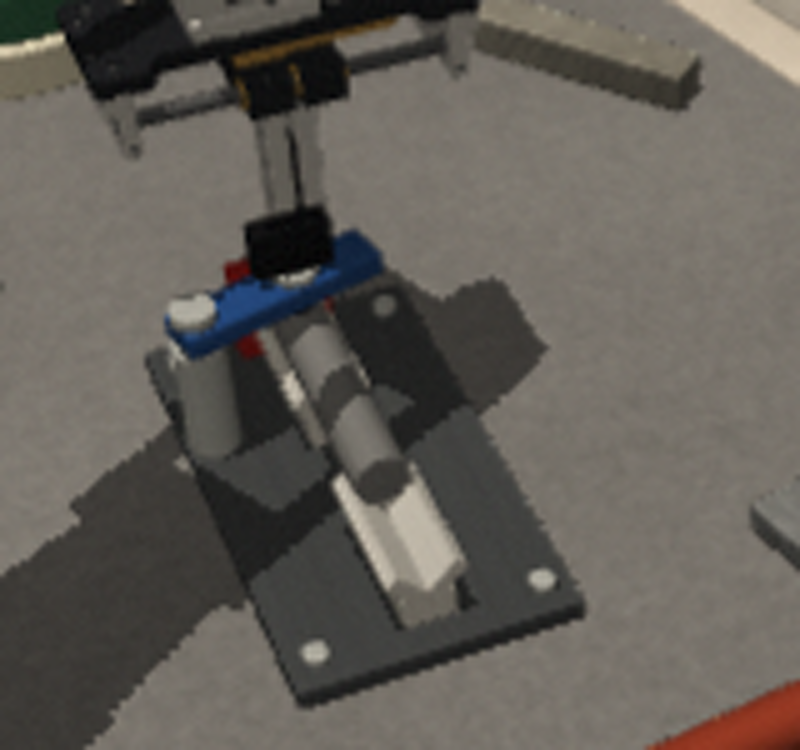

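Bridge swinging well. Continuing to the hard stop, last millimetres slowly.

Request:
send_rows(rows=[1.8, -6.6, 0, 0, 0, 0, 0, 1.2, -6.8, 0, 0, 0, 0, 0, 0.6, -6.5, 0, 0, 0, 0, 0, 0, -3, 0, 0, 0, 0, 0, 0, -1.5, 0, 0, 0, 0, 0, 0, 0, 0, 0, 0, 0, 0, 0, 0, 0, 0, 0, 0, 0, 0, 0, 0, 0, 0, 0, 0])

```text
time: 23.9
tool_pos: [0.5869, 0.1752, 0.08]
ee_rot: [-3.137, 0.0, -0.267]
wrist_force: [-0.2, 7.1, -1.2]
width: 0.0008
```

Request:
send_rows(rows=[-0.2, -0.8, 0, 0, 0, 0, 0, -0.2, -0.8, 0, 0, 0, 0, 0, -0.2, -0.8, 0, 0, 0, 0, 0, 0, 0, 0, 0, 0, 0, 0, 0, 0, 0, 0, 0, 0, 0, 0, 0, 0, 0, 0, 0, 0, 0, 0, 0, 0, 0, 0, 0, 0, 0, 0, 0, 0, 0, 0])

```text
time: 24.9
tool_pos: [0.5868, 0.1751, 0.0801]
ee_rot: [-3.133, -0.0, -0.266]
wrist_force: [1.7, 11.3, -2.6]
width: 0.0005
```

Request:
send_rows(rows=[2, 8, 0, 0, 0, 0, 0, 3, 10, 0, 0, 0, 0, 0, 0, 0, 40, 0, 0, 0, 0, 0, 0, 45, 0, 0, 0, 0.5, 0, 20, 0, 0, 0, 10, 0.6, 0, 30, 0, 0, 0, 10, 0.6, 0, 30, 0, 0, 0, 10, 0.6, 0, 0, 0, 0, 0, 10, 0.6])

```text
time: 25.9
tool_pos: [0.5912, 0.2704, 0.1647]
ee_rot: [3.141, 0.0, 0.439]
wrist_force: [0.6, -0.7, 0.4]
width: 0.0467
```

```bash
python3 - <<'E'
from h import *
o=get_obs();print(o['tool_pos'],o['ee_rot'],o['wrist_force'],w2j(o['tool_pos']))
P=[j2w([[-68,22,90],[43,22,90],[43,48,90],[-68,48,90],[-68,22,90]])]
S=shot('side','s12.png')
draw(S,P,(200,130,360,280),5,'o12.png')
S=shot('top','t12.png')
draw(S,P,(140,190,300,310),5,'o12t.png')
E
```

```text
[0.59119317 0.27037743 0.16471213] [3.14105896e+00 8.27697996e-06 4.38744271e-01] [ 0.64434246 -0.68388033  0.35677297] [  0.32283578 153.81269026 164.71213141]
```

View pics/o12.png

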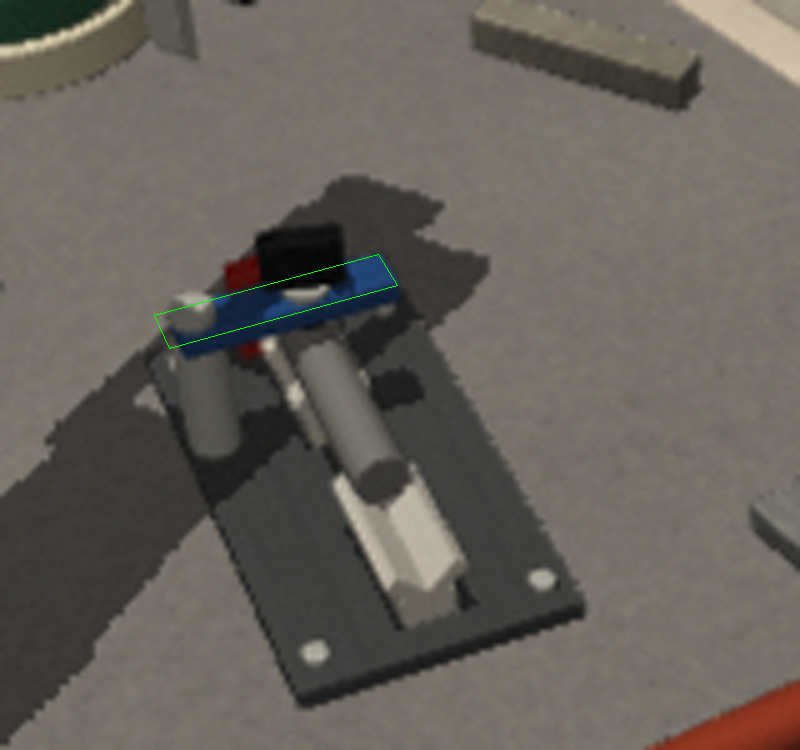

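View pics/o12t.png

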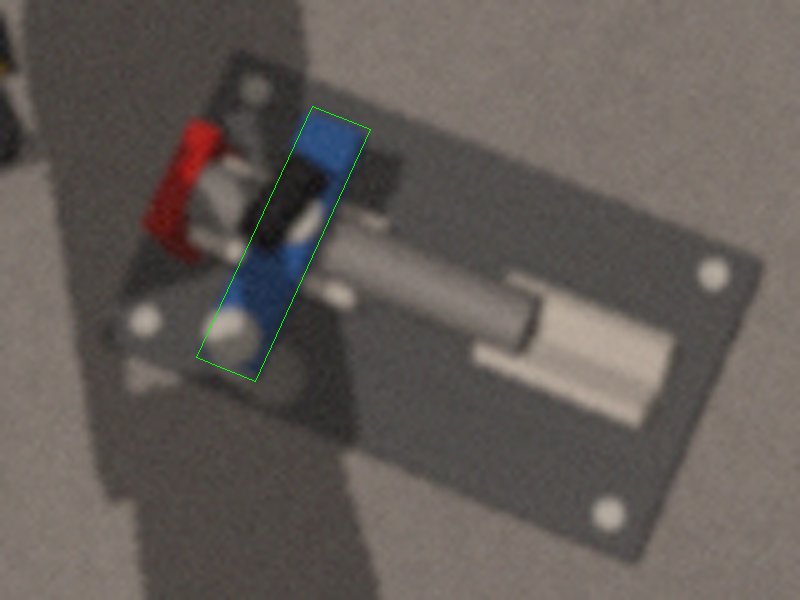

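```bash
python3 - <<'E'
from h import *
T=load('t12.png');im=T['color'].astype(int)
m=(im[:,:,2]-im[:,:,0]>25)&(im[:,:,2]-im[:,:,1]>12); 
m[:190]=0;m[310:]=0;m[:,:140]=0;m[:,300:]=0
ys,xs=np.nonzero(m);w=px2w(T,np.c_[xs,ys],.09)
J=np.array([w2j(p) for p in w])
print(len(xs),J.min(0),J.max(0))
# right (-y) edge: per x bin min y ; left edge max y
X=[];Y=[];Y2=[]
for a in range(-50,40,6):
    k=(J[:,0]>=a)&(J[:,0]<a+6)
    if k.sum()>2: X.append(a+3);Y.append(J[k,1].min());Y2.append(J[k,1].max())
print(np.round(X),np.round(Y,1),np.round(Y2,1)); print(np.polyfit(X,Y,1))
# knob dark
d=(im.sum(2)<75);d[:205]=0;d[245:]=0;d[:,:180]=0;d[:,210:]=0
ys,xs=np.nonzero(d); w=px2w(T,np.c_[xs,ys],.122);J=np.array([w2j(p) for p in w]);print(len(xs),J.mean(0),J.min(0),J.max(0))
e,v=np.linalg.eigh(np.cov(J[:,:2].T));print(v[:,1],np.sqrt(e*12))
E
```

```text
362 [-63.25871744  22.00002734  90.        ] [41.47491718 49.95342594 90.        ]
[-47 -41 -35 -29 -23 -17 -11   7  13  19  25  31  37] [23.1 23.7 23.5 23.3 23.  22.  22.7 22.1 22.8 22.5 22.3 22.2 22.9] [48.7 49.4 49.3 47.3 46.1 36.8 32.9 27.5 29.2 38.2 49.2 50.  49.8]
[-1.24377735e-02  2.26971227e+01]
17 [ -7.92828632  30.91886215 122.        ] [-19.92161367  22.83030433 122.        ] [ 11.80290958  41.6255715  122.        ]
[-0.92578099  0.37806027] [11.96055479 43.19904325]
```

```bash
python3 - <<'E'
from h import *
T=load('t12.png')
def c(p,ox,oy,f): return (np.array(p,float)+.5)/f-.5+[ox,oy]
# corners of the black top
im=T['color'][:,:,::-1]; 
cv2.imwrite('pics/k.png',np.clip(cv2.resize(im[215:245,180:215].astype(float)*1.8,None,fx=20,fy=20,interpolation=cv2.INTER_CUBIC),0,255))
P=[j2w([[-20,29,122],[20,29,122],[20,43,122],[-20,43,122],[-20,29,122]])]
print(w2px(T,P[0]))
for z in(.122,): print([np.round(w2j(p),1) for p in px2w(T,c([[288,203]],140,190,5),z)])
E
```

```text
[[194.12695481 238.91264418]
 [202.67255884 220.38619804]
 [196.23136032 217.79138745]
 [187.65953535 236.26881417]
 [194.12695481 238.91264418]]
[array([ -1.9,  30.7, 122. ])][ WARN:0@0.033] global loadsave.cpp:1063 imwrite_ Unsupported depth image for selected encoder is fallbacked to CV_8U.
```

View pics/k.png

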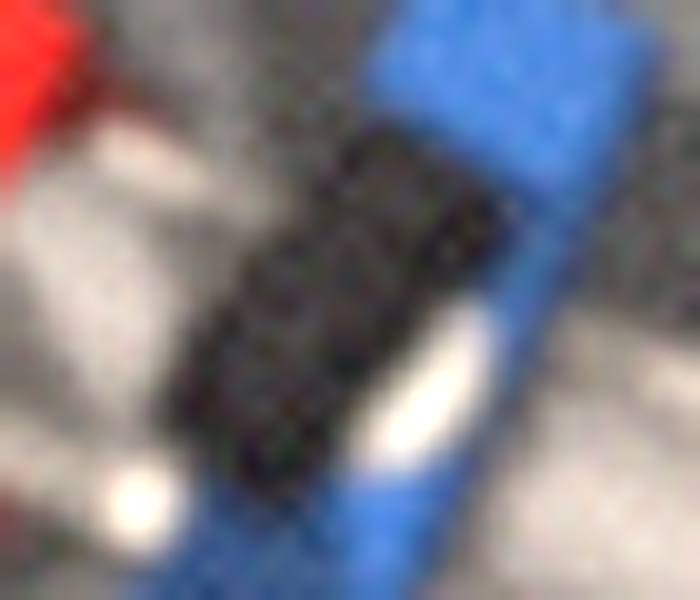

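Request:
send_rows(rows=[-8, -28, 0, 0, 0, 10.5, 0.6, -8, -28, 0, 0, 0, 10.5, 0.6, -8, -29, 0, 0, 0, 10.5, 0.6, -7.5, -28.5, 0, 0, 0, 10.5, 0.6, 0, 0, 0, 0, 0, 0, 0.6, 0, 0, 0, 0, 0, 0, 0.6, 0, 0, 0, 0, 0, 0, 0.6, 0, 0, 0, 0, 0, 0, 0.6])

```text
time: 27.0
tool_pos: [0.5598, 0.1558, 0.1648]
ee_rot: [-3.141, 0.0, 1.164]
wrist_force: [-0.2, 1.0, 0.4]
width: 0.056
```

```bash
python3 - <<'E'
from h import *
o=get_obs();print(o['tool_pos'],o['ee_rot'],o['wrist_force'],w2j(o['tool_pos']),o['joint_positions'])
S=shot('side','s13.png')
draw(S,[],(180,130,340,280),5,'o13.png')
E
```

```text
[0.55979319 0.1558127  0.16481208] [-3.14142194e+00  2.13578668e-06  1.16391110e+00] [-0.17841221  1.03679592  0.41736281] [  0.26208987  35.02282587 164.81208226] [ 1.73852127e-01  1.67394636e-01  1.36190038e+00  9.19557534e-05
  1.61244153e+00 -9.90055151e-01]
```

View pics/o13.png

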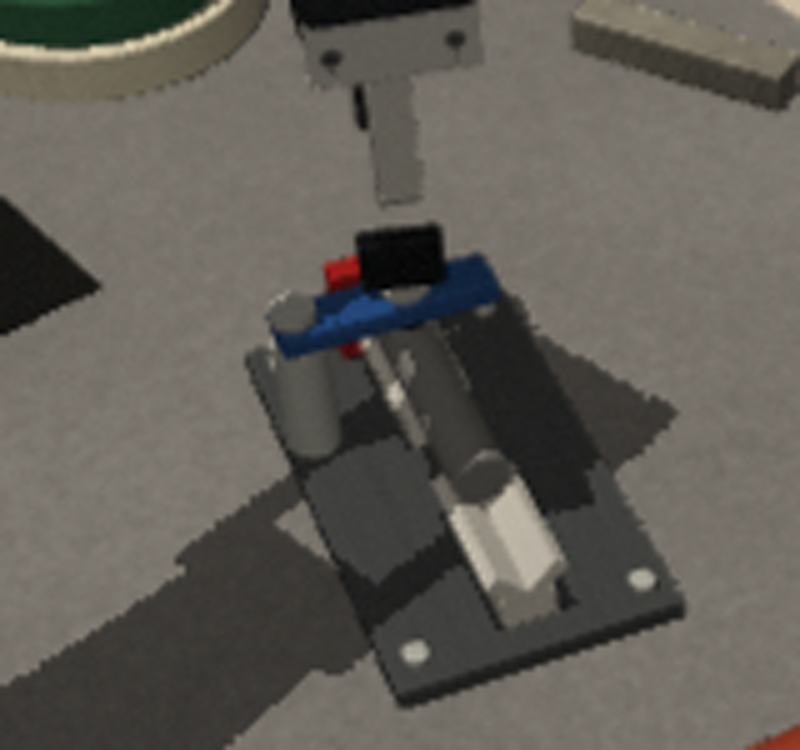

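Request:
send_rows(rows=[0.4, 1.4, -15, 0, 0, 0, 0.6, 0, 0, -20, 0, 0, 0, 0.6, 0, 0, -20, 0, 0, 0, 0.6, 0, 0, -10, 0, 0, 0, 0.6, 0, 0, -4, 0, 0, 0, 0.6, 0, 0, 0, 0, 0, 0, 0.6, 0, 0, 0, 0, 0, 0, 0.6, 0, 0, 0, 0, 0, 0, 0.6])

```text
time: 28.05
tool_pos: [0.5606, 0.1566, 0.0968]
ee_rot: [3.14, -0.001, 1.164]
wrist_force: [0.2, 0.6, -0.7]
width: 0.0565
```

```bash
python3 - <<'E'
from h import *
o=get_obs();print(o['tool_pos'],o['wrist_force'])
S=shot('side','s14.png')
draw(S,[],(200,130,320,230),6,'o14.png')
E
```

```text
[0.5605789  0.15660411 0.09681388] [ 0.19452168  0.55948027 -0.70730056]
```

View pics/o14.png

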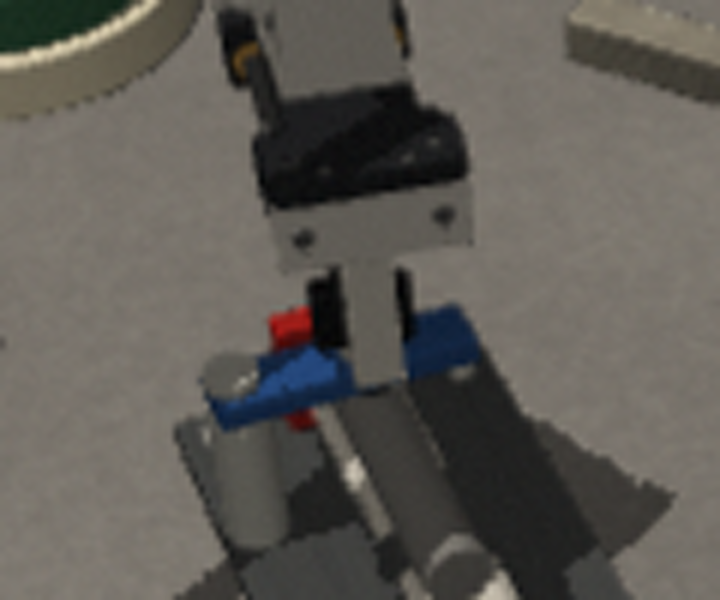

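The finger stands centred on the knob bar, at about column 375. Closing on it.

Request:
send_rows(rows=[0, 0, 0, 0, 0, 0, 0.4, 0, 0, 0, 0, 0, 0, 0.25, 0, 0, 0, 0, 0, 0, 0.1, 0, 0, 0, 0, 0, 0, 0, 0, 0, 0, 0, 0, 0, 0, 0, 0, 0, 0, 0, 0, 0, 0, 0, 0, 0, 0, 0, 0, 0, 0, 0, 0, 0, 0, 0])

```text
time: 29.1
tool_pos: [0.5606, 0.1593, 0.096]
ee_rot: [-3.141, -0.006, 1.165]
wrist_force: [2.5, 6.5, -1.8]
width: 0.0139
```

Request:
send_rows(rows=[0.6, 2.2, 0, 0, 0, -5, 0, 0, 0, 0, 0, 0, -8, 0, 0, 0, 0, 0, 0, -8, 0, 0, 0, 0, 0, 0, -8, 0, 0, 0, 0, 0, 0, -8, 0, 0, 0, 0, 0, 0, -8, 0, 0, 0, 0, 0, 0, -8, 0, 0, 0, 0, 0, 0, -8, 0])

```text
time: 30.1
tool_pos: [0.5618, 0.1602, 0.096]
ee_rot: [-3.139, -0.003, 0.095]
wrist_force: [3.7, 3.1, -1.6]
width: 0.0136
```

```bash
python3 - <<'E'
from h import *
o=get_obs();print(o['tool_pos'],o['ee_rot'],o['wrist_force'],o['wrist_torque'],o['width'])
S=shot('side','s15.png')
draw(S,[],(200,130,320,230),6,'o15.png')
E
```

```text
[0.56178196 0.16022939 0.09599856] [-3.13897730e+00 -3.05704152e-03  9.52970133e-02] [ 3.65595977  3.13111064 -1.57455905] [ 0.58178711 -0.51448335  0.06051956] 0.013647948034485297
```

View pics/o15.png

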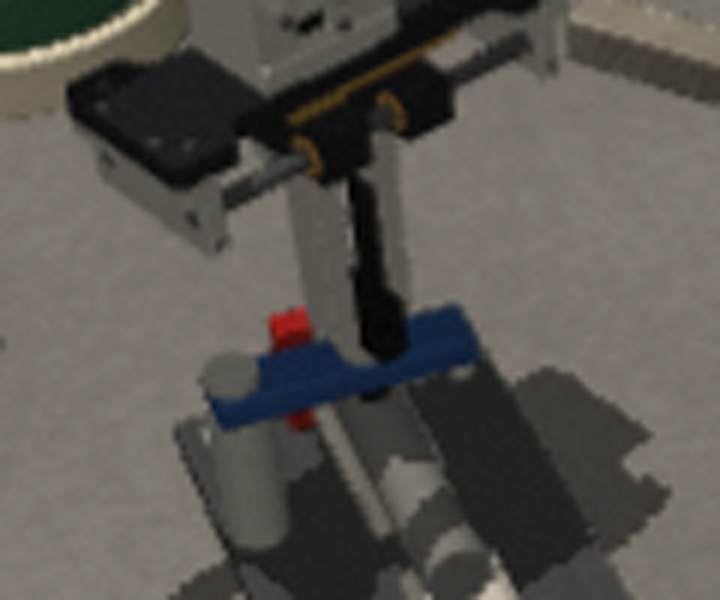

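Request:
send_rows(rows=[0, 0, 0, 0, 0, -4, 0, 0, 0, 0, 0, 0, -4, 0, 0, 0, 0, 0, 0, -4, 0, 0, 0, 0, 0, 0, -3, 0, 0, 0, 0, 0, 0, 0, 0, 0, 0, 0, 0, 0, 0, 0, 0, 0, 0, 0, 0, 0, 0, 0, 0, 0, 0, 0, 0, 0])

```text
time: 31.15
tool_pos: [0.5621, 0.1602, 0.096]
ee_rot: [-3.138, -0.003, -0.161]
wrist_force: [4.5, 4.1, -2.5]
width: 0.0136
```

```bash
python3 - <<'E'
from h import *
o=get_obs();print(o['tool_pos'],o['ee_rot'],o['wrist_force'],o['wrist_torque'],o['width'])
E
```

```text
[0.56212772 0.16017901 0.09601065] [-3.13817316e+00 -2.98521966e-03 -1.60601642e-01] [ 4.50534556  4.13272899 -2.5079509 ] [ 0.64879882 -0.71006365 -0.03347735] 0.01355308530895197
```

Request:
send_rows(rows=[0, 0, 0, 0, 0, -2, 0, 0, 0, 0, 0, 0, -2, 0, 0, 0, 0, 0, 0, 0, 0, 0, 0, 0, 0, 0, 0, 0, 0, 0, 0, 0, 0, 0, 0, 0, 0, 0, 0, 0, 0, 0, 0, 0, 0, 0, 0, 0, 0, 0, 0, 0, 0, 0, 0, 0])

```text
time: 32.15
tool_pos: [0.5622, 0.1601, 0.0961]
ee_rot: [-3.138, -0.003, -0.229]
wrist_force: [4.8, 4.1, -2.5]
width: 0.0139
```

```bash
python3 - <<'E'
from h import *
o=get_obs();print(o['tool_pos'],o['ee_rot'],o['wrist_force'],o['wrist_torque'],o['width'])
E
```

```text
[0.56219525 0.16013136 0.09605031] [-3.13833380e+00 -3.09892072e-03 -2.28604715e-01] [ 4.81095442  4.12653732 -2.45941622] [ 0.62355201 -0.78192882  0.62187793] 0.01391553226526394
```

Request:
send_rows(rows=[0, 0, 0, 0, 0, -1, 0, 0, 0, 0, 0, 0, -1, 0, 0, 0, 0, 0, 0, 0, 0, 0, 0, 0, 0, 0, 0, 0, 0, 0, 0, 0, 0, 0, 0, 0, 0, 0, 0, 0, 0, 0, 0, 0, 0, 0, 0, 0, 0, 0, 0, 0, 0, 0, 0, 0])

```text
time: 33.15
tool_pos: [0.5621, 0.16, 0.0961]
ee_rot: [-3.139, -0.003, -0.263]
wrist_force: [4.9, 3.9, -3.1]
width: 0.0139
```

```bash
python3 - <<'E'
from h import *
o=get_obs();print(o['ee_rot'],o['wrist_force'],o['wrist_torque'],o['width'])
E
```

```text
[-3.13862516e+00 -2.97728443e-03 -2.63235998e-01] [ 4.86846166  3.88523336 -3.13642822] [ 0.54456808 -0.71941719  0.62705048] 0.013945365520135406
```

Turning torque stays at 0.63 N·m while the pads slip, so the knob is on its hard stop. Releasing and lifting.

Request:
send_rows(rows=[0, 0, 0, 0, 0, 0, 0.3, 0, 0, 0, 0, 0, 0, 0.4, 0, 0, 0, 0, 0, 0, 0.45, 0, 0, 0, 0, 0, 0, 0.45, 0, 0, 10, 0, 0, 0, 0.45, 0, 0, 25, 0, 0, 0, 0.45, 0, 0, 40, 0, 0, 0, 0.45, 0, 0, 30, 0, 0, 0, 0.45])

```text
time: 34.15
tool_pos: [0.5611, 0.1588, 0.2038]
ee_rot: [-3.14, -0.002, -0.267]
wrist_force: [0.3, -0.1, -0.8]
width: 0.042
```

Request:
send_rows(rows=[-15, 35, 10, 0, 0, 0, 0.45, -20, 45, 0, 0, 0, 0, 0.45, -20, 50, 0, 0, 0, 0, 0.45, -20, 50, 0, 0, 0, 0, 0.45, -20, 50, 0, 0, 0, 0, 0.45, -15, 30, 0, 0, 0, 0, 0.45, 0, 0, 0, 0, 0, 0, 0.45, 0, 0, 0, 0, 0, 0, 0.45])

```text
time: 35.15
tool_pos: [0.4512, 0.4181, 0.2115]
ee_rot: [3.141, -0.001, -0.268]
wrist_force: [-0.5, 0.9, -0.4]
width: 0.0424
```

```bash
python3 - <<'E'
from h import *
o=get_obs();print(o['tool_pos'],o['wrist_force'],o['width'])
S=shot('side','s16.png')
draw(S,cyl(-65,85,51.8)[:1],(200,130,360,280),5,'o16.png')
T=shot('top','t16.png')
P=[j2w([[-68,22,90],[43,22,90],[43,48,90],[-68,48,90],[-68,22,90]])]
draw(T,P+cyl(-65,85,51.8)[:1],(140,190,300,310),5,'o16t.png')
im=T['color'].astype(int)
m=(im[:,:,2]-im[:,:,0]>25)&(im[:,:,2]-im[:,:,1]>12)
m[:190]=0;m[310:]=0;m[:,:140]=0;m[:,300:]=0
ys,xs=np.nonzero(m);J=np.array([w2j(p) for p in px2w(T,np.c_[xs,ys],.09)])
X=[];Y=[]
for a in list(range(-50,-16,6))+list(range(16,40,6)):
    k=(J[:,0]>=a)&(J[:,0]<a+6)
    if k.sum()>2: X.append(a+3);Y.append(J[k,1].min())
print(np.round(Y,1),np.polyfit(X,Y,1))
E
```

```text
[0.4511564  0.41812917 0.21148617] [-0.45828135  0.89005772 -0.39239882] 0.042366688091233805
[23.  22.8 22.6 22.3 23.  22.9 22.5 22.3 22.2 22.9] [-4.63552500e-03  2.26029607e+01]
```

View pics/o16.png

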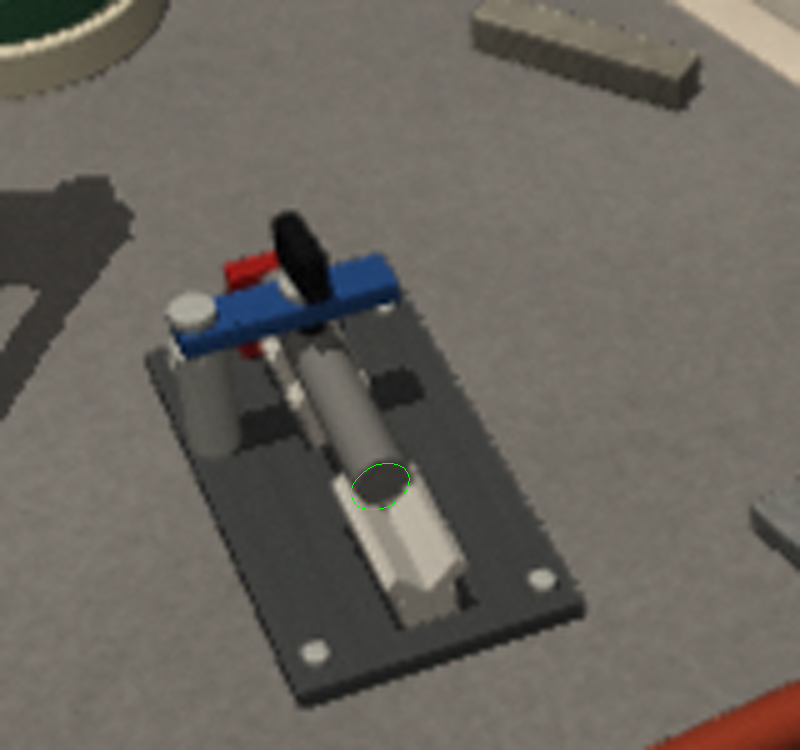

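View pics/o16t.png

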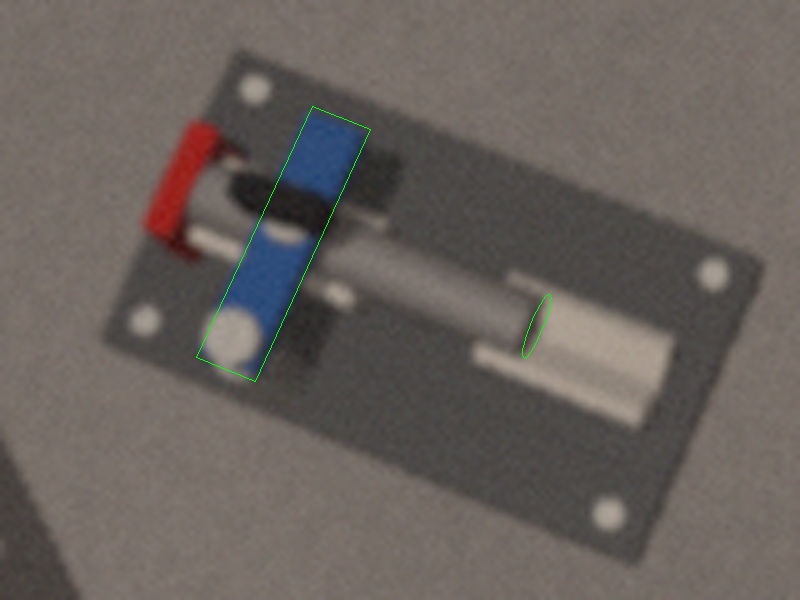

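View pics/t16.png

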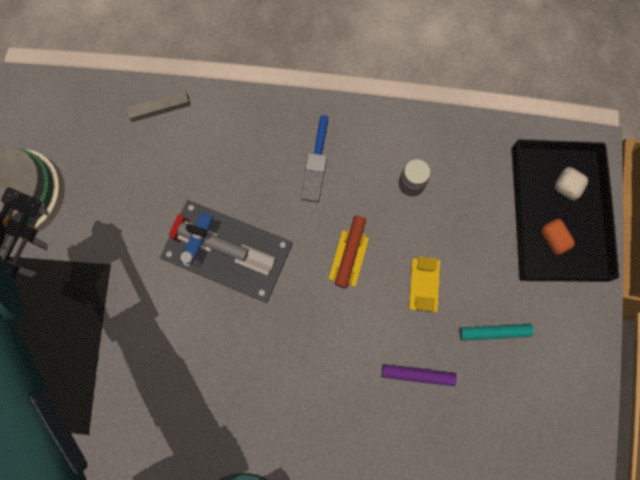

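```bash
python3 - <<'E'
from h import *
print(close_job())
E
```

```text
the job is handed in; nothing more can be done
None
```

The job is done and handed in at about 35 s of the 72 s allowed. I got no verdict back.

- **Core:** I laid the granite core in the groove about 25 to 28 mm short of the red stop and let go. I then pushed it along with the shut fingers until it stalled, with the push force rising from 3 N to 9 N. After that I backed off.
- **Bridge:** I swung it shut until it stopped at about 11 N. In the last top picture its edge is within about 0.5° of square across the groove.
- **Knob:** I turned it clockwise until the torque held at 0.63 N·m and the pads began to slip on it. In the last pictures the bar lies along the groove, roughly 86° round, which matches the 1.5 rad stop.
- **Last pictures:** The core's end is at the stop. The red-brown core, brush and jar look unmoved, though I judged that by eye. The gripper is clear and the wrist force is near zero.

**Disagreement:** positions felt by contact were about 3 mm further along the groove than my camera fit of the jig. The top view showed the same offset, about 2 to 3 mm. I relied on contact forces for the final seating.

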